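# Fit the suction nozzle on the bench extraction port and open its damper

## Robot

A 7-joint arm with a two-finger parallel gripper is mounted at the origin on the work surface. World frame = base frame: x ahead of the robot, y to its left, z up, the work surface at z = 0. Lengths are in m, angles in rad, forces in N, time in s.
With the tool pointing down it reaches from about 0.425 to 0.925 m from the base axis. Payload 6.8 kg.
Tool frame: the origin (TCP) lies midway between the tips of the shut fingers; the grasp point (between the pads) lies 19 mm behind it; x points along the fingers, y is the direction in which the jaws open and shut, and the axes are right-handed (so a half turn about x gives the same grasp; the last joint's range is limited). The gripper opens to 85 mm and grips with 20 to 120 N. Pads are 22 mm wide; open, the fingers measure 114 mm over their backs; the gripper's body (76 mm by 85 mm) begins 54 mm behind the grasp point. The pads swing forward as they close: fully open they stand 13 mm farther back than shut.
Start: joints at [1.119, 0.477, 0.022, 1.555, -0.011, 1.109, -0.083], TCP at [0.228, -0.636, 0.231] pointing down, gripper open.
Joint ranges: [-2.96, 2.96], [-0.34, 2.1], [-1.41, 1.46], [0.24, 2.44], [-1.37, 4.51], [0.17, 1.92], [-2.96, 2.96]. Speed limits (rad/s): [2.39, 2.39, 3.14, 3.14, 3.14, 3.14, 3.14].

## Interface

Orientations are given as a rotation vector (axis times angle).
In Python, from bench import r, viewer, nets gives the robot as it stands.
- The arm moves only by the shell command python3 -m pendant 'ROWS' [FORCE]. ROWS is JSON, one flat list of numbers, 5 for each row, row after row: the finger opening in mm, from 0 to 85.4, then the shift along the tool's x, y, z in mm, then the turn about the tool's x in rad. A call has 1 to 20 rows; each row shifts and turns the commanded pose from where the row before left it, along the tool's axes as they then stand; what a row does not reach is not made up. A row lasts 1/8 s, in which the tool goes at most 62.5 mm and 10.7 degrees, less where a joint would pass 70% of its speed; a pose out of reach is approached as far as the arm can. A call with a gripper value outside its range is refused whole. The fingers move at their own pace and stop on an object; FORCE is the grip in N (left out, the last holds). Time passes only in rows, so rows that do not move let the fingers close. It gives the time, the measured TCP pose, the force and the opening at its end, in the units of the state.
- r.get_obs(): the state, without advancing time (a new reading comes with each control period).
- viewer.grab_frame(name): name is "scene" or "top" or "wrist"; returns (picture, depth): 384x512x3 uint8, red, green, blue; 384x512 float32, m along the optical axis (not along the pixel's ray), 0 where there is no reading.
- viewer.calibration(name): a dict with "mtx" (3x3 intrinsics, pixels), "world_to_cam" (4x4, takes a point from world to camera coordinates). Camera axes: x right, y up, looking along -z (the intrinsics and any distortion apply to the point x, -y, -z); pixel columns grow to the right and rows downward; lengths in m; the calibration is good to about 2 mm. The wrist camera is an equidistant fisheye: a pixel r from the principal point sees the ray r / f radians off the axis. A picture is of the moment at which its call begins: read the wrist's pose just before it. calibration takes no time and is no camera call; for the wrist camera it gives the pose at the moment of the call.
- r.hand_in(): hands the job in, once; it reports no verdict.
Trained networks look in the newest picture that a camera, given by its name, has taken for a name from the list of things; names that differ only in an ending like _2 or _b are one class to them, and where a whole thing is asked for, a point or a joint stands for the part that bears it (a point fixed in the world has none). Each returns a list of dicts, best first, with "score" (0 to 1); they miss things now and then, are a little off and sometimes report something else, mostly with a low value. They report only what shows in the picture. A call takes as long as a camera call. They do not tell look-alikes from the thing itself.
- nets.look_for(name, camera): "location" ([x, y, z] in m, in world coordinates, good to about 4 mm: the middle of the surface that is visible of it).
- nets.silhouettes(name, camera): "mask" (384x512 bool, what is visible of it).
The state is a dict: "clock": time; "joints": joint angles; "qvel": joint speeds; "tau": joint torques, N m; "tcp_pos": TCP position; "orientation": TCP orientation; "contact_force": force on the tool from outside, world axes, zero at the start; "moment": the same for the moment, N m; "grip_width": finger opening in m.
Only numpy, scipy, OpenCV 4.12 (cv2) and the standard library are available. Lean on these libraries where they do the work, as an engineer would, in place of code of your own. Each camera call takes 0.05 s, during which the arm holds its last target. There are 200 camera calls.

## Task

Slide the square-necked suction nozzle with the slotted rim down over the upright stub of the bench extraction port until its rim sits fully home on the steel flange; its slots must find the stub's two pins, so feel for them by turning it under light pressure rather than forcing it down. Only once it is home, turn the damper lever a quarter turn to fully open. Leave the other things on the bench where they are.

Things in the scene. Friction and masses are not known exactly. Their poses are not given: they have to be found in the camera images.
- nozzle: Grey plastic suction nozzle, about 0.18 kg, standing upright, socket down. Origin: centre of its bottom rim; z up its axis. Round socket z = 0 to 52 mm: outside diameter 63, bore 54, open below; 4 mm shoulder; square neck from 56 to 107 mm, open at the top. Four slots 12 mm wide, 18 mm high are cut up from the bottom rim, centred on its +x, +y, -x and -y directions.
- nozzle_neck (a point): On the nozzle's axis, 85 mm above its bottom rim, midway up the square neck: a good height to grip. The neck is 40 mm across flats, the flats facing the nozzle's +-x and +-y. Axes as the nozzle.
- port: Extraction port, fixed to the bench: grey box 120 x 120 mm, 40 high, with a flat duct 90 wide, 40 high running along its own -y to 255 mm from the stub's axis. Origin: on the bench under the stub's axis, z up. On the box a steel flange of 84 mm diameter, top 46 mm above the bench, and on that the upright stub. More than 120 N between nozzle and port damages it.
- seat (a point): Centre of the flange's top face on the stub's axis, 46 mm above the bench: the nozzle's origin comes to rest here when home. Axes as the port.
- stub_top (a point): Centre of the stub's top end, 48 mm above the flange. The stub is an upright aluminium tube end of 50 mm outside diameter; its top 6 mm tapers to 44 mm.
- pin_level (a point): On the stub's axis, 11 mm above the flange: the level of two steel pins, 8 mm diameter, that stick out on either side, in one line, to 34 mm from the axis. Their angle about the stub differs every time and is not reported (this point's axes are the port's); they do not turn by hand. Without slots over them they stop the nozzle's rim 15 mm short of home; slot play is 2 mm, 4 degrees, either way.
- damper (a joint): Angle of the damper lever on the duct: 0 = shut, lever pointing along the port's -x (across the duct); pi/2 = fully open, lever pointing along the port's -y (along the duct, away from the stub). Grows counter-clockwise seen from above, has stops at both ends, stays where it is left (friction 0.18 N m).
- damper_hinge (a point): On the lever's vertical turning axis, on the duct 150 mm along the port's -y from the stub's axis, at the height of the lever's middle (71 mm above the bench, 31 mm above the duct).
- damper_grip (a point): Middle of the lever's black grip, 72 mm from the turning axis, 71 mm above the bench. The lever is a bar 22 mm high, 12 mm wide; the grip is 16 mm wide, 24 mm high, from 44 to 99 mm from the axis. The point's x points from grip to turning axis. Gap between lever and duct: 19 mm.
- reducer: Bystander: plain round reducer of the same grey plastic, unslotted rim, 72 mm diameter below, round 44 mm neck, 85 mm high, standing upright. Origin: centre of its underside. Not the one to fit.
- reel: Bystander: blue plastic reel, 64 mm diameter, 50 mm high. Origin: centre of its underside.
- housing: Bystander: shallow white lamp housing, 140 mm diameter, 28 mm high. Origin: centre of its underside.
- flux: Bystander: small clear bottle, 48 mm diameter, 120 mm high. Origin: centre of its underside.
- boards: Bystander: stack of round white circuit boards, 150 mm diameter, 28 mm high. Origin: centre of its underside.
- driver: Bystander: screwdriver lying on the bench.
- tin: Bystander: small open steel tin, 70 mm diameter, 40 mm high. Origin: centre of its underside.
Not all that is in view belongs to the job. What is shaped like the nozzle but green or yellow is not meant.

How it is judged:
By the outcome, as a careful person would: the job done as asked, in the order asked, and still so for the second after the job is handed in, with the robot touching nothing.
It also fails if it takes over 67 s, if anything falls off the work surface, if the arm or the gripper's body presses on something with over 40 N, if the wrist force passes 120 N, or if a joint passes its speed limit or range.

## Working session

There is one attempt and no reset: what is moved stays moved. The work goes in short steps, Python scripts to look and compute and a shell command to move; the robot and the scene stay as the last step left them, time stands still between calls to the robot, and variables do not carry over. Pictures are saved under pics/ and viewed, about 8 in all and at most 12, crops included, and the job is handed in when it is done.

```bash
ls; mkdir -p pics; cat > h.py <<'E'
import numpy as np, cv2
from bench import r, viewer, nets
from scipy.spatial.transform import Rotation as R
def grab(n,f=None):
    p,d=viewer.grab_frame(n)
    if f: cv2.imwrite('pics/'+f,p[:,:,::-1])
    return p,d
def cloud(n,d):
    c=viewer.calibration(n);K=np.array(c['mtx']);T=np.linalg.inv(np.array(c['world_to_cam']))
    v,u=np.mgrid[:d.shape[0],:d.shape[1]]
    P=np.stack([(u-K[0,2])/K[0,0]*d,-(v-K[1,2])/K[1,1]*d,-d,np.ones_like(d)],-1)
    return (P@T.T)[...,:3]
def proj(n,X):
    c=viewer.calibration(n);K=np.array(c['mtx']);x=np.array(c['world_to_cam'])@np.r_[X,1]
    return K[0,0]*x[0]/-x[2]+K[0,2], K[1,1]*-x[1]/-x[2]+K[1,2]
E
python3 - <<'E'
from h import *
o=r.get_obs();print({k:np.round(v,3) for k,v in o.items()}, R.from_rotvec(o['orientation']).as_matrix().round(2))
for n in('scene','top'):
    p,d=grab(n,n+'1.png')
    for t in('nozzle','port','damper','reducer'):
        print(n,t,[(np.round(x['location'],3),np.round(x['score'],2),np.round(proj(n,x['location']))) for x in nets.look_for(t,n)])
a=cv2.imread('pics/scene1.png');b=cv2.imread('pics/top1.png')
E
```

```text
pics
{'clock': np.float64(0.0), 'joints': array([ 1.119,  0.478,  0.022,  1.556, -0.011,  1.109, -0.083]), 'qvel': array([ 0.002,  0.   ,  0.   , -0.   ,  0.   , -0.001,  0.   ]), 'tau': array([-1.0000e-03, -5.9645e+01,  1.6080e+00, -2.8121e+01,  1.2000e-02,
        9.0000e-03, -0.0000e+00]), 'tcp_pos': array([ 0.227, -0.635,  0.23 ]), 'orientation': array([ 2.035,  0.355, -2.036]), 'contact_force': array([ 0.176,  0.046, -0.67 ]), 'moment': array([-0.015,  0.033,  0.001]), 'grip_width': np.float64(0.086)} [[-0.    0.34 -0.94]
 [ 0.   -0.94 -0.34]
 [-1.   -0.    0.  ]]
scene nozzle [(array([0.743, 0.048, 0.058]), np.float64(0.81), array([277., 230.])), (array([0.616, 0.215, 0.057]), np.float64(0.68), array([316., 198.])), (array([0.713, 0.271, 0.059]), np.float64(0.64), array([345., 214.])), (array([0.54 , 0.303, 0.064]), np.float64(0.58), array([333., 181.]))]
scene port [(array([ 0.609, -0.107,  0.04 ]), np.float64(0.67), array([216., 214.]))]
scene damper [(array([ 0.566, -0.156,  0.08 ]), np.float64(0.52), array([198., 197.]))]
scene reducer [(array([0.493, 0.185, 0.048]), np.float64(0.71), array([295., 181.]))]
top nozzle [(array([0.716, 0.051, 0.061]), np.float64(0.84), array([245., 147.])), (array([0.598, 0.217, 0.058]), np.float64(0.68), array([199., 180.])), (array([0.692, 0.276, 0.056]), np.float64(0.67), array([182., 154.])), (array([ 0.576, -0.097,  0.042]), np.float64(0.64), array([287., 186.])), (array([0.517, 0.299, 0.055]), np.float64(0.49), array([176., 203.]))]
top port [(array([ 0.573, -0.095,  0.04 ]), np.float64(0.94), array([286., 187.]))]
top damper [(array([ 0.526, -0.153,  0.085]), np.float64(0.53), array([305., 199.])), (array([ 0.572, -0.097,  0.042]), np.float64(0.19), array([287., 187.]))]
top reducer [(array([0.474, 0.189, 0.044]), np.float64(0.73), array([207., 215.]))]
```

View pics/top1.png

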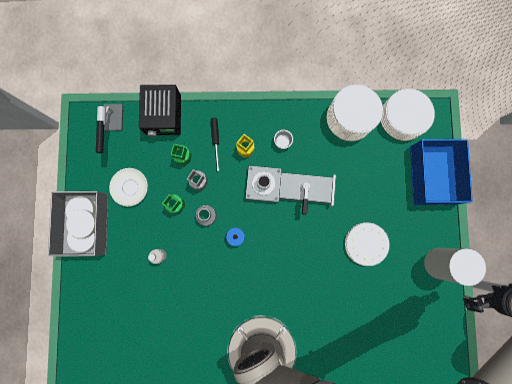

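View pics/scene1.png

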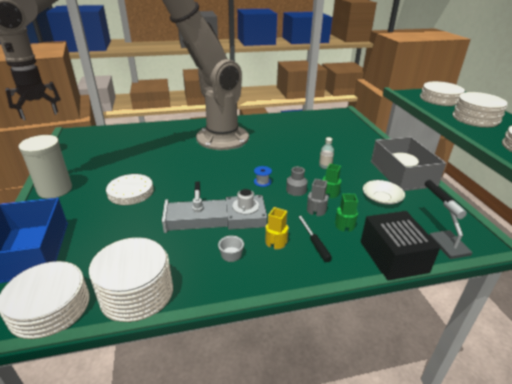

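The pictures show the nozzle candidates at these top-view pixels: grey (197,180), green (180,154), green (173,204) and yellow (245,147). The plain grey reducer is at (205,215). The grey square-necked one at (197,180) fits the description. The stub is at (264,182), and the lever points at −x, which is shut. I'll measure and crop to confirm.

```bash
python3 - <<'E'
from h import *
p,d=grab('top');X=cloud('top',d)
c1=cv2.resize(p[135:225,165:235],None,fx=6,fy=6,interpolation=cv2.INTER_CUBIC)
c2=cv2.resize(p[155:220,240:340],None,fx=6*70/100,fy=6*70/100,interpolation=cv2.INTER_CUBIC)
im=np.zeros((540+273,420,3),np.uint8);im[:540]=c1;im[540:540+c2.shape[0],:c2.shape[1]]=c2
im=cv2.resize(im,None,fx=.73,fy=.73)
cv2.imwrite('pics/crop.png',im[:,:,::-1])
def sel(u0,u1,v0,v1,lo,hi):
    A=X[v0:v1,u0:u1].reshape(-1,3);return A[(A[:,2]>lo)&(A[:,2]<hi)]
def rep(n,A):
    q=cv2.minAreaRect((A[:,:2]*1000).astype(np.float32));print(n,len(A),A.mean(0).round(4),np.round(q[0],1),np.round(q[1],1),round(q[2],1))
rep('neck',sel(180,215,160,197,.098,.115))
rep('stub',sel(245,285,160,205,.085,.1))
rep('box',sel(235,345,155,225,.03,.05))
rep('duct',sel(284,345,155,225,.033,.046))
rep('lever',sel(290,320,175,220,.065,.09))
mk=nets.silhouettes('nozzle','scene')
E
```

```text
neck 49 [0.6033 0.2247 0.1054] [603.7 225.2] [41.2 39.8] 58.3
stub 149 [ 0.589  -0.0112  0.0923] [590.  -11.6] [45.  46.2] 89.1
box 2190 [ 0.5791 -0.1039  0.04  ] [ 579.  -108.3] [314.4 120.4] 83.9
duct 1120 [ 0.573  -0.1752  0.0393] [ 572.4 -173.8] [182.6 107.7] 84.6
lever 156 [ 0.5313 -0.1554  0.0796] [ 531.1 -155.6] [ 22.  109.1] 84.0
```

View pics/crop.png

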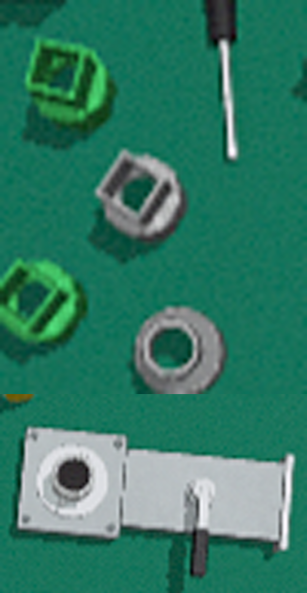

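Crop: the grey square-neck nozzle sits between the two green ones, and the reducer is the plain round one. Next I check the height of the tall cylinder near the start.

```bash
python3 - <<'E'
from h import *
p,d=grab('top');X=cloud('top',d)
A=X[240:295,420:492].reshape(-1,3);A=A[A[:,2]>.05];A=A[A[:,2]<.3];print(len(A),A.max(0),A.min(0)); T=A[A[:,2]>A[:,2].max()-.01];print(T.mean(0))
M=R.from_rotvec(r.get_obs()['orientation']).as_matrix();print(M.round(4))
print((M.T@(np.array([.6037,.225,.25])-r.get_obs()['tcp_pos'])*1000).round(1))
E
```

```text
1669 [ 0.35754301 -0.58102736  0.19069327] [ 0.2454024  -0.69540317  0.05006749]
[ 0.30121985 -0.63789246  0.18437661]
[[ 1.000e-04  3.371e-01 -9.415e-01]
 [-0.000e+00 -9.415e-01 -3.371e-01]
 [-1.000e+00  0.000e+00 -1.000e-04]]
[ -18.7 -683.4 -644.2]
```

```bash
python3 -m pendant '[85,-60,0,0,0, 85,0,-45,-42.5,0, 85,0,-45,-42.5,0, 85,0,-45,-42.5,0, 85,0,-45,-42.5,0, 85,0,-45,-42.5,0, 85,0,-45,-42.5,0, 85,0,-45,-42.5,0, 85,0,-45,-42.5,0, 85,0,-45,-42.5,0, 85,0,-45,-42.5,0, 85,0,-45,-42.5,0, 85,0,-45,-42.5,0, 85,0,-45,-42.5,0, 85,0,-45,-42.5,0, 85,0,-53,-49,0, 85,0,0,0,-0.18, 85,0,0,0,-0.18, 85,0,0,0,-0.18, 85,0,0,0,-0.128]' 40
python3 - <<'E'
from h import *
o=r.get_obs();M=R.from_rotvec(o['orientation']).as_matrix();print(o['tcp_pos'].round(4),M.round(3),o['joints'].round(2))
p,d=grab('wrist','w1.png');print([(np.round(x['location'],4),round(x['score'],2)) for x in nets.look_for('nozzle','wrist')])
c=viewer.calibration('wrist');print(c)
E
```

```text
clock: 3.15
tcp_pos: [0.5999, 0.2156, 0.2913]
orientation: [1.605, 0.894, -1.605]
contact_force: [-0.6, -0.1, -0.7]
grip_width: 0.0849
[0.5999 0.2156 0.2913] [[ 0.     0.85  -0.526]
 [-0.    -0.526 -0.85 ]
 [-1.     0.     0.   ]] [ 0.03  0.45 -0.66  1.54  0.28  1.25 -1.23]
[(array([0.7194, 0.0679, 0.0671]), 0.89), (array([0.606 , 0.2283, 0.0591]), 0.6), (array([0.694 , 0.2877, 0.0642]), 0.58), (array([0.5269, 0.3035, 0.069 ]), 0.55)]
{'mtx': array([[297.31863964,   0.        , 255.9227276 ],
       [  0.        , 297.31863964, 188.9198901 ],
       [  0.        ,   0.        ,   1.        ]]), 'world_to_cam': array([[ 8.47742204e-01, -5.30407797e-01,  8.51277276e-04,
        -3.95445199e-01],
       [ 5.01208065e-01,  8.00545507e-01, -3.28507789e-01,
        -4.10998041e-01],
       [ 1.73561607e-01,  2.78916585e-01,  9.44500878e-01,
        -6.02026139e-01],
       [ 0.00000000e+00,  0.00000000e+00,  0.00000000e+00,
         1.00000000e+00]])}
```

View pics/w1.png

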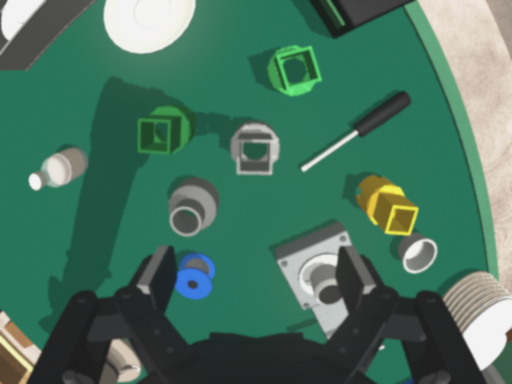

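Wrist view: the grey nozzle is at (255,150), nearly square-on. The port with its stub is at (325,285). I'll locate the neck precisely from fisheye depth and also see whether the pins are visible.

```bash
cat >> h.py <<'E'
def fcloud(d,c):
    K=c['mtx'];T=np.linalg.inv(c['world_to_cam']);v,u=np.mgrid[:384,:512]
    a=(u-K[0,2])/K[0,0];b=(v-K[1,2])/K[1,1];t=np.hypot(a,b);k=np.tan(t)/np.maximum(t,1e-9)
    P=np.stack([a*k*d,-b*k*d,-d,np.ones_like(d)],-1);return (P@T.T)[...,:3]
def rect(n,A):
    q=cv2.minAreaRect((A[:,:2]*1000).astype(np.float32));print(n,len(A),A.mean(0).round(4),np.round(q[0],1),np.round(q[1],1),round(q[2],1))
E
python3 - <<'E'
from h import *
c=viewer.calibration('wrist');p,d=grab('wrist');X=fcloud(d,c)
def sel(ctr,rad,lo,hi):
    m=(np.hypot(X[...,0]-ctr[0],X[...,1]-ctr[1])<rad)&(X[...,2]>lo)&(X[...,2]<hi);return X[m]
A=sel((.604,.225),.05,.1,.115);rect('neck',A);print(A[:,2].mean())
o=r.get_obs();M=R.from_rotvec(o['orientation']).as_matrix()
q=cv2.minAreaRect((A[:,:2]*1000).astype(np.float32));print((M.T@(np.r_[np.array(q[0])/1000,.062]-o['tcp_pos'])*1000).round(1))
rect('stub',sel((.59,-.0116),.05,.088,.1))
for h in(45,55,65,75):
  rect(h,sel((.604,.225),.06,h/1000-.005,h/1000+.005))
E
```

```text
neck 440 [0.6044 0.2244 0.1064] [604.6 224.5] [39.8 39.1] 57.1
0.10642505240462097
[229.3  -0.8 -10.2]
stub 503 [ 0.5874 -0.0072  0.0937] [585.  -10.4] [47.5 37.6] 81.7
45 24 [0.6168 0.247  0.0439] [611.  246.1] [16.9 56.1] 73.2
55 731 [0.6091 0.2299 0.056 ] [607.9 229.1] [50.6 61.9] 56.3
65 79 [0.6067 0.2306 0.0653] [605.4 225.1] [38.2 37.4] 57.2
75 117 [0.6021 0.2241 0.0755] [604.6 226.2] [37.2 36.6] 57.1
```

```bash
python3 -m pendant '[85,0,-0.8,-10.2,0.018, 85,60,0,0,0, 85,60,0,0,0, 85,60,0,0,0, 85,39,0,0,0, 85,10,0,0,0, 85,0,0,0,0]' 40
python3 - <<'E'
from h import *
o=r.get_obs();M=R.from_rotvec(o['orientation']).as_matrix();print(M.round(4)[:2,1]);print((M.T@(np.r_[.6044,.2247,.062]-o['tcp_pos'])*1000).round(1))
E
```

```text
clock: 4.18
tcp_pos: [0.605, 0.2255, 0.0628]
orientation: [1.621, 0.878, -1.62]
contact_force: [-0.3, 1.0, 0.4]
grip_width: 0.0849
[ 0.8378 -0.546 ]
[ 0.8 -0.   1. ]
```

```bash
python3 -m pendant '[30,0,0,0,0, 30,0,0,0,0, 30,0,0,0,0, 30,0,0,0,0, 30,0,0,0,0, 30,-20,0,0,0, 30,-50,0,0,0, 30,-60,0,0,0, 30,-50,0,0,0, 30,0,20,52,0, 30,0,20,52,0, 30,0,20,52,0, 30,0,20,52,0, 30,0,20,52,0, 30,0,19,51,0, 30,0,0,0,0, 30,0,0,0,0]' 40
python3 - <<'E'
from h import *
o=r.get_obs();M=R.from_rotvec(o['orientation']).as_matrix();print(M.round(4)[:2,1],o['moment'].round(2))
p,d=grab('wrist','w2.png')
E
```

```text
clock: 6.3
tcp_pos: [0.5345, -0.1003, 0.243]
orientation: [1.621, 0.879, -1.62]
contact_force: [0.7, -0.2, -2.6]
grip_width: 0.0393
[ 0.838  -0.5457] [ 0.03 -0.09 -0.04]
```

View pics/w2.png

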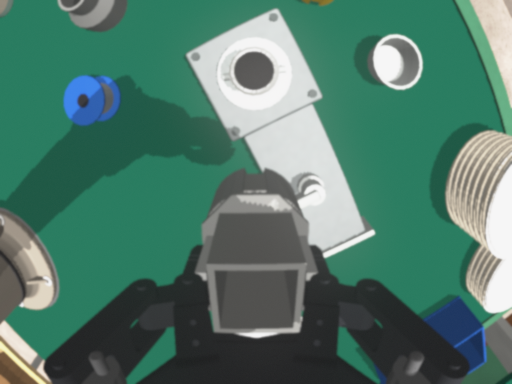

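Nozzle is held square; stub at (254,70) in clear view. I'll enlarge it and measure the pin angle.

```bash
python3 - <<'E'
from h import *
c=viewer.calibration('wrist');p,d=grab('wrist');X=fcloud(d,c)
cv2.imwrite('pics/w2c.png',cv2.resize(p[20:130,190:320],None,fx=5,fy=5,interpolation=cv2.INTER_CUBIC)[:,:,::-1])
near=np.hypot(X[...,0]-.588,X[...,1]+.011)<.06
for n,lo,hi in(('top',.091,.1),('flange',.0435,.049)):
    A=X[near&(X[...,2]>lo)&(X[...,2]<hi)];e=cv2.minEnclosingCircle((A[:,:2]*1000).astype(np.float32));print(n,len(A),np.round(e,1) if 0 else e, A[:,2].mean());rect(n,A)
    if n=='top': s=A
# stub circle fit by lower band
B=X[near&(X[...,2]>.049)&(X[...,2]<.066)]
ctr=np.array(cv2.minEnclosingCircle((s[:,:2]*1000).astype(np.float32))[0])/1000
rr=np.hypot(*(B[:,:2]-ctr).T);an=np.degrees(np.arctan2(*(B[:,:2]-ctr).T[::-1]))
k=rr>.0275
for a,b,z in sorted(zip(an[k].round(0),(rr[k]*1000).round(1),(B[k,2]*1000).round(0))): print(a,b,z,end=' | ')
o=X[near&0|((X[...,2]>.034)&(X[...,2]<.0435)&(np.hypot(X[...,0]-.588,X[...,1]+.08)<.3))];rect('\nbox',o)
# held nozzle neck top
N=X[(X[...,2]>.2)&(np.hypot(X[...,0]-.5345,X[...,1]+.1)<.03)];print('neck',np.percentile(N[:,2],[5,50,95]));T=N[N[:,2]>np.percentile(N[:,2],60)];rect('n',T)
E
```

```text
top 1446 ((590.3031616210938, -12.522920608520508), 23.983890533447266) 0.0943925701214123
top 1446 [ 0.5903 -0.0128  0.0944] [590.4 -12.4] [46.5 46.3] 76.4
flange 2118 ((590.792236328125, -12.51535415649414), 42.349266052246094) 0.04607671655216319
flange 2118 [ 0.5893 -0.0149  0.0461] [590.3 -12.4] [82.3 82.9] 63.6
-32.0 27.6 61.0 | -32.0 28.9 58.0 | -32.0 30.0 58.0 | -32.0 31.0 59.0 | -32.0 32.1 58.0 | -32.0 33.3 58.0 | -30.0 27.7 60.0 | -30.0 28.8 60.0 | -30.0 29.8 61.0 | -30.0 31.0 60.0 | -30.0 32.0 60.0 | -30.0 33.1 60.0 | -30.0 34.2 60.0 | -28.0 27.7 61.0 | -28.0 28.8 61.0 | -28.0 29.9 60.0 | -28.0 31.0 60.0 | -28.0 32.0 61.0 | -28.0 33.1 61.0 | -28.0 34.2 60.0 | -27.0 33.1 61.0 | -27.0 34.3 60.0 | -26.0 28.8 62.0 | -26.0 30.0 61.0 | -26.0 31.0 61.0 | -26.0 32.2 60.0 | -25.0 27.9 60.0 | -25.0 33.2 62.0 | -25.0 34.4 61.0 | -24.0 29.1 61.0 | -24.0 30.1 61.0 | -24.0 31.0 62.0 | -24.0 32.1 62.0 | -23.0 28.0 61.0 | -23.0 33.5 61.0 | -23.0 34.5 61.0 | -22.0 30.3 61.0 | -22.0 31.5 60.0 | -22.0 32.5 61.0 | -21.0 28.4 59.0 | -21.0 29.3 60.0 | -21.0 32.6 61.0 | -21.0 33.8 60.0 | -20.0 3
[... 674 characters left out ...]
 | 158.0 31.8 61.0 | 158.0 33.0 60.0 | 159.0 28.7 61.0 | 159.0 29.8 60.0 | 159.0 33.2 60.0 | 160.0 27.8 59.0 | 160.0 31.2 60.0 | 160.0 32.1 60.0 | 161.0 29.2 58.0 | 161.0 30.1 60.0 | 161.0 33.6 59.0 | 162.0 28.0 60.0 | 162.0 31.5 58.0 | 162.0 32.6 58.0 | 163.0 30.6 58.0 | Traceback (most recent call last):
  File "<stdin>", line 14, in <module>
  File "h.py", line 21, in rect
    q=cv2.minAreaRect((A[:,:2]*1000).astype(np.float32));print(n,len(A),A.mean(0).round(4),np.round(q[0],1),np.round(q[1],1),round(q[2],1))
cv2.error: OpenCV(4.12.0) /io/opencv/modules/imgproc/src/convhull.cpp:143: error: (-215:Assertion failed) total >= 0 && (depth == CV_32F || depth == CV_32S) in function 'convexHull'
```

View pics/w2c.png

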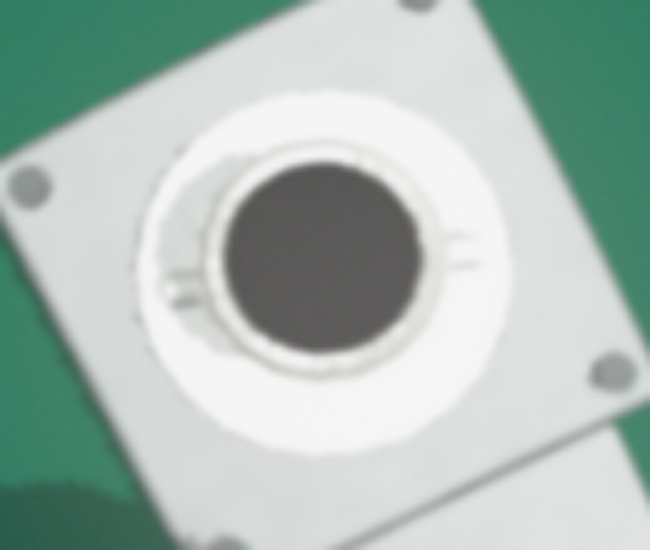

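Pins lie on the −24.5° line (measured at −24.7° and 155.7°), and the stub axis is at (0.590, −0.0125). The nozzle is at −33.1°, so I'll turn it by −0.15 rad, move over the stub and descend to just above it.

```bash
python3 -m pendant '[30,0,0,0,-0.15, 30,0,7,-52,0, 30,0,7.4,-52,0, 30,50,0,0,0, 30,25,0,0,0, 30,0,0,0,0, 30,0,0,0,0]' 40
python3 - <<'E'
from h import *
o=r.get_obs();M=R.from_rotvec(o['orientation']).as_matrix();print(M.round(4)[:2,1],np.degrees(np.arctan2(M[1,1],M[0,1])));print((M.T@(np.r_[.5904,-.0125,.1088]-o['tcp_pos'])*1000).round(1))
c=viewer.calibration('wrist');p,d=grab('wrist');X=fcloud(d,c)
t=o['tcp_pos'];N=X[(X[...,2]>t[2]+.02)&(X[...,2]<t[2]+.06)&(np.hypot(X[...,0]-t[0],X[...,1]-t[1])<.035)]
h=np.histogram(N[:,2]-t[2],20);print(h)
T=N[(N[:,2]-t[2]>.038)&(N[:,2]-t[2]<.05)];rect('neck',T);print((M.T@(T.mean(0)-t)*1000).round(1))
E
```

```text
clock: 7.28
tcp_pos: [0.5917, -0.0111, 0.1686]
orientation: [1.517, 0.976, -1.514]
contact_force: [0.6, 0.5, -2.2]
grip_width: 0.0396
[ 0.9107 -0.4131] -24.3983475839849
[59.8 -0.7  1.9]
(array([ 466,  468,  465,  528,  482,  573,  499,  570,  574,  734,  673,
       1796,  680,  189,  231,  198,  224,  346,  212,  201]), array([0.02000272, 0.02200178, 0.02400085, 0.02599992, 0.02799898,
       0.02999805, 0.03199711, 0.03399618, 0.03599525, 0.03799431,
       0.03999338, 0.04199244, 0.04399151, 0.04599058, 0.04798964,
       0.04998871, 0.05198777, 0.05398684, 0.0559859 , 0.05798497,
       0.05998404]))
neck 4302 [ 0.5938 -0.0077  0.2115] [590.9 -11.8] [42.6 67.3] 66.9
[-42.8   0.6  -4. ]
```

```bash
python3 -m pendant '[30,0,-0.7,0.9,0, 30,0,0,0,0, 30,8,0,0,0, 30,6,0,0,0, 30,6,0,0,0, 30,0,0,0,0]' 40; python3 -m pendant '[30,8,0,0,0, 30,8,0,0,0, 30,4,0,0,0, 30,0,0,0,0]'
```

```text
clock: 8.07
tcp_pos: [0.5894, -0.0127, 0.1465]
orientation: [1.516, 0.977, -1.517]
contact_force: [0.2, 0.4, -2.7]
grip_width: 0.0395
clock: 8.57
tcp_pos: [0.5895, -0.0126, 0.1268]
orientation: [1.516, 0.977, -1.517]
contact_force: [0.5, -0.7, -1.4]
grip_width: 0.0397
```

```bash
python3 -m pendant '[30,2,0,0,0, 30,2,0,0,0, 30,2,0,0,0, 30,0,0,0,0]'
```

```text
clock: 9.07
tcp_pos: [0.5897, -0.0127, 0.1211]
orientation: [1.516, 0.976, -1.517]
contact_force: [-0.1, -0.2, -3.4]
grip_width: 0.0399
```

Rim is at about 0.058, below the pin tops at 0.061, with no contact force, so the slots have found the pins. I continue down gently.

```bash
python3 -m pendant '[30,3,0,0,0, 30,3,0,0,0, 30,3,0,0,0, 30,0,0,0,0]'; python3 -m pendant '[30,1.5,0,0,0, 30,1.5,0,0,0, 30,0,0,0,0]'
```

```text
clock: 9.57
tcp_pos: [0.5896, -0.0127, 0.1119]
orientation: [1.516, 0.976, -1.517]
contact_force: [-0.2, 0.2, -2.9]
grip_width: 0.0392
clock: 9.95
tcp_pos: [0.5899, -0.0126, 0.1097]
orientation: [1.516, 0.976, -1.516]
contact_force: [-1.6, 0.5, 0.6]
grip_width: 0.0392
```

```bash
python3 -m pendant '[30,1,0,0,0, 30,1,0,0,0, 30,0,0,0,0]'
```

```text
clock: 10.32
tcp_pos: [0.59, -0.0124, 0.1096]
orientation: [1.516, 0.975, -1.516]
contact_force: [-8.5, -0.9, 17.4]
grip_width: 0.0396
```

Home: it stopped firmly at the expected height (TCP 0.1096 against 0.1093) with 17 N. I release, rise, and move to where the lever is visible.

```bash
python3 -m pendant '[30,-1.7,0,0,0, 85,0,0,0,0, 85,0,0,0,0, 85,0,0,0,0, 85,-20,0,0,0, 85,-60,0,0,0, 85,-60,0,0,0, 85,0,-21.7,49,0, 85,0,-21.7,49,0, 85,0,-21.7,49,0, 85,0,-21.7,49,0, 85,0,0,0,0.179, 85,0,0,0,0.179, 85,0,0,0,0.179, 85,0,0,0,0.179, 85,0,0,0,0.179, 85,0,0,0,0.179, 85,0,0,0,0.178, 85,0,0,0,0]' 20
python3 - <<'E'
from h import *
o=r.get_obs();M=R.from_rotvec(o['orientation']).as_matrix();t=o['tcp_pos'];print(np.degrees(np.arctan2(M[1,1],M[0,1])),o['joints'].round(2))
c=viewer.calibration('wrist');p,d=grab('wrist','w3.png');X=fcloud(d,c)
def sel(ctr,rad,lo,hi): return X[(np.hypot(X[...,0]-ctr[0],X[...,1]-ctr[1])<rad)&(X[...,2]>lo)&(X[...,2]<hi)]
L=sel((.53,-.156),.065,.078,.09);rect('lever',L)
l=cv2.fitLine(L[:,:2].astype(np.float32),cv2.DIST_HUBER,0,.01,.01).ravel();print(l,np.degrees(np.arctan2(l[1],l[0])))
N=sel((.59,-.0125),.04,.14,.16);rect('neck',N);print(N[:,2].mean())
S=sel((.59,-.0125),.04,.095,.107);rect('shoulder',S);print(S[:,2].mean())
rect('duct end',sel((.563,-.265),.06,.044,.08))
D=sel((.574,-.18),.05,.036,.044);print(D[:,2].mean())
E
```

```text
clock: 12.7
tcp_pos: [0.43, -0.1548, 0.2501]
orientation: [-2.169, 0.116, 2.166]
contact_force: [-0.6, 0.6, -0.5]
grip_width: 0.085
-96.07386954621175 [ 0.68  0.13 -0.51  2.    0.07  1.02 -1.54]
lever 1313 [ 0.5252 -0.1568  0.0824] [ 529.1 -157.9] [ 16.9 104.7] 82.0
[ 0.99459463 -0.10383432  0.52515566 -0.1567515 ] -5.9600105
neck 1052 [ 0.5891 -0.0156  0.1492] [589.5 -13.9] [42.5 40.6] 65.0
0.1491901714195374
shoulder 1060 [ 0.5841 -0.0238  0.1018] [586.9 -20. ] [50.4 63.1] 64.8
0.10181094778436782
duct end 600 [ 0.5624 -0.2606  0.0462] [ 563.5 -260.7] [  8.8 109.2] 84.0
0.040157140667644683
```

View pics/w3.png

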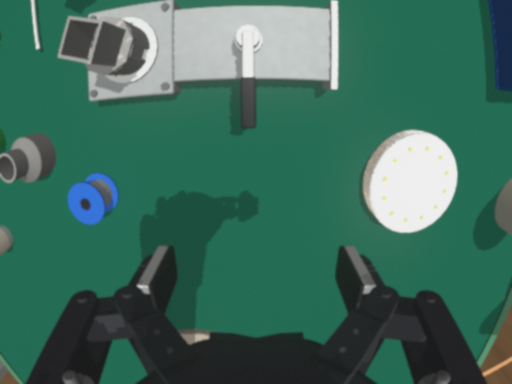

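Shoulder at z 0.1018 against the expected 0.102, so the nozzle is home. The lever (247,90) lies on the expected line. I grip the lever now.

```bash
python3 -m pendant '[55,0,-4,-36,0, 55,0,-4,-36.6,0, 55,50,0,0,0, 55,60,0,0,0, 55,56,0,0,0, 55,30,0,0,0, 55,0,0,0,0]' 20; python3 -m pendant '[0,0,0,0,0, 0,0,0,0,0, 0,0,0,0,0, 0,0,0,0,0]' 20
```

```text
clock: 13.62
tcp_pos: [0.5012, -0.1545, 0.0514]
orientation: [-2.162, 0.113, 2.171]
contact_force: [0.6, 1.0, 0.4]
grip_width: 0.0548
clock: 14.12
tcp_pos: [0.504, -0.1549, 0.0548]
orientation: [-2.17, 0.117, 2.163]
contact_force: [-0.9, 0.6, 6.7]
grip_width: 0.0159
```

```bash
python3 -m pendant '[0,0,11.1,-0.9,-0.157, 0,0,11.1,-0.9,-0.157, 0,0,11.1,-0.9,-0.157, 0,0,11.1,-0.9,-0.157, 0,0,11.1,-0.9,-0.157, 0,0,0,0,0]'; python3 -m pendant '[0,0,11.1,-0.9,-0.157, 0,0,11.1,-0.9,-0.157, 0,0,11.1,-0.9,-0.157, 0,0,11.1,-0.9,-0.157, 0,0,11.1,-0.9,-0.157, 0,0,0,0,0]'
```

```text
clock: 14.88
tcp_pos: [0.5199, -0.206, 0.0548]
orientation: [1.831, 0.647, -1.825]
contact_force: [-0.5, 4.3, 7.8]
grip_width: 0.0158
clock: 15.62
tcp_pos: [0.5663, -0.2308, 0.0548]
orientation: [1.289, 1.159, -1.286]
contact_force: [-4.2, 6.9, 10.0]
grip_width: 0.0157
```

```bash
python3 -m pendant '[0,0,2.5,0,-0.035, 0,0,0,0,0]'; python3 -m pendant '[0,0,1.5,0,-0.02, 0,0,0,0,0]'
python3 - <<'E'
from h import *
o=r.get_obs();M=R.from_rotvec(o['orientation']).as_matrix();print(np.degrees(np.arctan2(M[1,1],M[0,1])),o['moment'].round(2), np.degrees(np.arctan2(*(o['tcp_pos'][:2]-[.5745,-.1617])[::-1])))
E
```

```text
clock: 15.88
tcp_pos: [0.5664, -0.2307, 0.0547]
orientation: [1.263, 1.178, -1.266]
contact_force: [-10.8, 7.2, 16.6]
grip_width: 0.0158
clock: 16.12
tcp_pos: [0.5664, -0.2306, 0.0546]
orientation: [1.248, 1.189, -1.254]
contact_force: [-14.9, 8.2, 19.1]
grip_width: 0.0157
-3.174949778896889 [ 1.76  3.18 -1.13] -96.69495554857622
```

It's against the stop: position is unchanged while the side force grows. I relax, open, rise and check.

```bash
python3 -m pendant '[0,0,-3.5,0,0.05, 0,0,0,0,0, 50,0,0,0,0, 50,0,0,0,0, 50,0,0,0,0, 50,-20,0,0,0, 50,-60,0,0,0, 50,-60,0,0,0, 50,-60,0,0,0, 50,0,0,60,0, 50,0,0,60,0, 50,0,0,0,0, 50,0,0,0,0]'
python3 - <<'E'
from h import *
c=viewer.calibration('wrist');p,d=grab('wrist','w4w.png');Xw=fcloud(d,c)
p,d=grab('top','t4.png');Xt=cloud('top',d)
for X in(Xw,Xt):
  def sel(ctr,rad,lo,hi): return X[(np.hypot(X[...,0]-ctr[0],X[...,1]-ctr[1])<rad)&(X[...,2]>lo)&(X[...,2]<hi)]
  L=sel((.57,-.2),.07,.074,.09)
  if len(L)>20:
    l=cv2.fitLine(L[:,:2].astype(np.float32),cv2.DIST_HUBER,0,.01,.01).ravel();print(len(L),np.degrees(np.arctan2(l[1],l[0])),L.mean(0))
  N=sel((.59,-.0125),.04,.14,.16)
  if len(N): rect('neck',N)
  S=sel((.59,-.0125),.036,.092,.11);print('shoulder',len(S),np.median(S[:,2]) if len(S) else '')
a=cv2.resize(cv2.imread('pics/t4.png')[80:260,40:480],None,fx=1.1,fy=1.1);b=cv2.resize(cv2.imread('pics/w4w.png'),(484,363))
cv2.imwrite('pics/fin.png',np.vstack([a,b]))
E
```

```text
clock: 17.75
tcp_pos: [0.5539, -0.352, 0.2539]
orientation: [1.286, 1.158, -1.284]
contact_force: [-0.4, 0.9, -0.3]
grip_width: 0.0499
1193 83.70707 [ 0.56871397 -0.21741803  0.08225898]
shoulder 0 
137 83.07003 [ 0.56885368 -0.20437854  0.08078962]
neck 54 [ 0.5888 -0.0126  0.1508] [588.8 -12.8] [39.7 40.7] 66.3
shoulder 163 0.10022465984066287
```

View pics/fin.png

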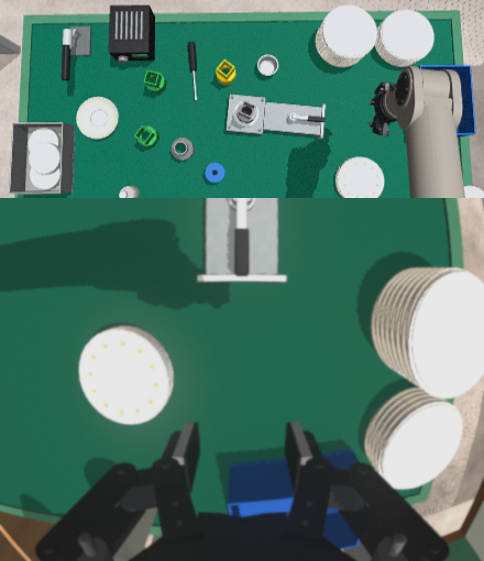

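The pictures show the lever lying along the duct (83.7° against the port's 84°), the nozzle on the stub, and the bystanders where they were. I hand in.

```bash
python3 -c "
from bench import r
print(r.hand_in())"
```

```text
the job is handed in; nothing more can be done
None
```

The nozzle is fully home on the flange, the damper is fully open, and the job is handed in. It took about 18 s of the 67 s allowed; the hand-in gives no verdict.

- **Nozzle:** I picked out the grey square-necked nozzle and measured the pin line from the wrist camera at about −24.5°. I lined the slots up with the pins before lowering, so no turning search was needed. The rim went past pin height with no contact force and stopped at the expected height. I pressed with about 17 N to confirm it was seated. After release the shoulder measured 101.8 mm above the bench, against the expected 102 mm.
- **Damper:** I gripped the lever and turned it a quarter turn until it stopped at the end stop. It now lies at 83.7° (wrist) or 83.1° (top), against about 84° for the duct.
- **Last checks:** The bystanders look unmoved in the final picture, and the gripper is clear of everything. The coarser top camera read the shoulder at about 100 mm, 2 mm below expected, which is within its accuracy. The wrist camera could not see the nozzle in that last view.

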